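Switch on the shortest and the tallest LED candle

ROBOT

A 6-joint arm with a two-finger parallel gripper is mounted at the origin on the work surface. World frame = base frame: x ahead of the robot, y to its left, z up, the work surface at z = 0. Lengths are in mm, angles in rad, forces in N, time in s.
With the tool pointing down it reaches from about 325 to 925 mm from the base axis. Payload 3.1 kg.
Tool frame: the origin (TCP) lies midway between the tips of the shut fingers; the grasp point (between the pads) lies 19 mm behind it; z points along the fingers, y is the line along which they close (so a half turn about z gives the same grasp; the last joint's range is limited). The gripper opens to 85 mm and grips with 20 to 120 N. Pads are 22 mm wide; open, the fingers measure 114 mm over their backs; the gripper's body (76 mm by 85 mm) begins 54 mm behind the grasp point. The pads swing forward as they close: fully open they stand 13 mm farther back than shut.
Start: joints at [1.176, 0.217, 1.613, -0, 1.311, -0.112], TCP at [174.384, 600.191, 231.3] pointing down, gripper open.
Joint ranges: [-2.75, 2.75], [-0.78, 2.1], [0.31, 2.55], [-1.13, 4.27], [0.13, 2.63], [-2.58, 2.58]. Speed limits (rad/s): [2.79, 2.79, 3.14, 3.14, 3.14, 3.14].

INTERFACE

Orientations are given as [roll, pitch, yaw] about the fixed x, y, z axes, in that order (R = Rz(yaw) Ry(pitch) Rx(roll)).
In Python, from cell import state, imaging, finish_job gives the robot as it stands. The module is installed in compiled form; this text tells all that it offers.
- The arm moves only by the tool carry_out, never from a script. Its argument "plan" is a list of rows, each an object of numbers: "ax", "ay", "az": the turn, a rotation vector about the world's x, y, z in degrees; "x", "y", "z": the shift along the world's x, y, z in m; "fingers": the closure, from 0 (fully open) to 1 (shut). A call has 1 to 8 rows; each row shifts and turns the commanded pose from where the row before left it; what a row does not reach is not made up. A row lasts 1/12 s, in which the tool goes at most 41.7 mm and 7.16 degrees, less where a joint would pass 70% of its speed; a pose out of reach is approached as far as the arm can. A call with a gripper value outside its range is refused whole. The fingers move at their own pace and stop on an object; "force" is the grip in N (left out, the last holds). Time passes only in rows, so rows that do not move let the fingers close. It gives the time, the measured TCP pose, the force, the opening and the grip force at its end, in the units of the state.
- state(): the state, without advancing time (a new reading comes with each control period).
- imaging.capture(name): name is "scene" or "side" or "wrist"; returns the picture (400x640x3 uint8, blue, green, red); there is no depth.
- imaging.camera_params(name): a dict with "fov_y" (degrees; the focal length in pixels is half the picture's height over the tangent of half this angle, whatever the lens; pixels are square), "cx", "cy" (the principal point, pixels), "dist_coeffs" ([k1, k2, p1, p2, k3] as OpenCV has them; the pictures are not rectified), "R" (3x3) and "t" (3): a world point X has camera coordinates R X + t; the wrist camera has in their place "mount" (4x4, takes a point from camera to tool coordinates, whose origin is the TCP and whose axes are the flange's). Camera axes: x right, y down, z forward; pixel columns grow to the right and rows downward; lengths in mm; the calibration is good to about 2 mm. A picture is of the moment at which its call begins: read the wrist's pose just before it. camera_params takes no time and is no camera call.
- finish_job(): hands the job in; it is judged then, once.
The state is a dict: "time_s": time; "joints": joint angles; "joint_velocities": joint speeds; "joint_efforts": joint torques, N m; "ee_pos": TCP position; "tcp_rot": TCP orientation; "wrist_force": force on the tool from outside, world axes, zero at the start; "wrist_torque": the same for the moment, N m; "grip_width": finger opening in mm; "gripper_force": force on a finger pad.
Only numpy, scipy, OpenCV 4.12 (cv2) and the standard library are available. Lean on these libraries where they do the work, as an engineer would, in place of code of your own. Each camera call takes 0.05 s, during which the arm holds its last target. There are 200 camera calls.

TASK

Three of the four cinnamon-wrapped candles on the craft table are LED candles with a push switch on top. With the fingertips, gently press the switch of the shortest one all the way in, and only then that of the tallest one, so that both stay on and stand where they were, and then withdraw. Leave the middle LED candle off, do not lift, tip or shove any candle, and do not touch the wax candle, the middle one or the other craft things.

Things in the scene. Friction and masses are not known exactly. Their poses are not given: they have to be found in the camera images.
- short_candle: the short LED candle (shortest of three LED candles): free-standing ivory cylinder 68 mm in diameter, body 85 mm high without its switch, about 350 g, with a ring of cinnamon sticks round its foot (81 mm across there, the sticks 45 to 55 mm high). Origin: centre of its underside, z up.
- short_switch_top (a point): centre of the top face of the short LED candle's push switch: a plain white upright round button, 26 mm in diameter, in the middle of the candle's top. Off, its top face is 95 mm above the table (10 mm proud of the candle); on, 8 mm lower. This point moves with the button.
- short_switch (a joint): travel of that switch in m: 0 = off, grows as it is pressed straight down, 0.008 = fully in (on), at a hard stop. It gives way at about 3 N, has no spring, and stays where it is left. The candle is lit from 0.0065.
- middle_candle: the middle LED candle (middle height of three LED candles): free-standing ivory cylinder 68 mm in diameter, body 110 mm high without its switch, about 350 g, with a ring of cinnamon sticks round its foot (81 mm across there, the sticks 45 to 55 mm high). Origin: centre of its underside, z up.
- middle_switch_top (a point): centre of the top face of the middle LED candle's push switch: a plain white upright round button, 26 mm in diameter, in the middle of the candle's top. Off, its top face is 120 mm above the table (10 mm proud of the candle); on, 8 mm lower. This point moves with the button.
- middle_switch (a joint): travel of that switch in m: 0 = off, grows as it is pressed straight down, 0.008 = fully in (on), at a hard stop. It gives way at about 3 N, has no spring, and stays where it is left. The candle is lit from 0.0065.
- tall_candle: the tall LED candle (tallest of three LED candles): free-standing ivory cylinder 68 mm in diameter, body 135 mm high without its switch, about 350 g, with a ring of cinnamon sticks round its foot (81 mm across there, the sticks 45 to 55 mm high). Origin: centre of its underside, z up.
- tall_switch_top (a point): centre of the top face of the tall LED candle's push switch: a plain white upright round button, 26 mm in diameter, in the middle of the candle's top. Off, its top face is 145 mm above the table (10 mm proud of the candle); on, 8 mm lower. This point moves with the button.
- tall_switch (a joint): travel of that switch in m: 0 = off, grows as it is pressed straight down, 0.008 = fully in (on), at a hard stop. It gives way at about 3 N, has no spring, and stays where it is left. The candle is lit from 0.0065.
- wax_candle: an ordinary wax candle of the same look and diameter (68 mm), 110 mm high, with a thin black 12 mm wick and no switch. Origin: centre of its underside. Bystander.
- glue_stick: upright glue stick, 29 mm in diameter, 95 mm high, among the candles. Origin: centre of its underside. Bystander.
- marker: blue marker pen lying flat, 138 x 15 x 15 mm, among the candles. Origin: underside, mid length, long axis x. Bystander.
- cinnamon_bundle: tied bundle of cinnamon sticks lying among the candles, 90 x 22 x 18 mm. Origin: underside centre, long axis x. Bystander.
- scissors: scissors lying flat beside the candles at the robot's right, about 165 mm long, 56 mm wide over the loops, 10 mm high. Origin: underside, near the pivot, blades to its +x. Bystander.
- wooden_star: flat wooden star, about 70 mm across, 8 mm thick, lying beside the candles at the robot's left. Origin: underside centre. Bystander.
Things that resemble listed ones, but are neither listed nor needed, are in the scene too. Leave any blue look-alike of the tall_candle alone.

How it is judged:
By the outcome, as a careful person would: the job done as asked, in the order asked, and still so for the second after the job is handed in, with the robot touching nothing.
It also fails if it takes over 42 s, if anything falls off the work surface, if the arm or the gripper's body presses on something with over 40 N, if the wrist force passes 120 N, or if a joint passes its speed limit or range.

## Working session

There is one attempt and no reset: what is moved stays moved. The work goes in short steps, Python scripts to look and compute and a tool call to move; the robot and the scene stay as the last step left them, time stands still between calls to the robot, and variables do not carry over. Pictures are saved under pics/ and viewed, at most 10 in all, crops included, and the job is handed in when it is done.

Besides the shell and the picture viewer there is one more tool, called after "Emit:" as name(argument=value, ...), one argument or row to a line, values as JSON. carry_out: Moves the arm, as the interface text tells. Its arguments: {"type":"object","properties":{"plan":{"type":"array"},"force":{"type":"number"}},"required":["plan"]}

```bash
mkdir -p pics; python3 - <<'E'
from cell import state, imaging
import cv2
for n in("scene","side"):
    cv2.imwrite(f"pics/{n}0.png",imaging.capture(n)); p=imaging.camera_params(n); print(n,{k:(v.tolist() if hasattr(v,'tolist') else v) for k,v in p.items()})
s=state();print(s)
print(imaging.camera_params("wrist"))
E
```

```text
scene {'fov_y': 54.40377600995343, 'cx': 319.8892638989763, 'cy': 200.99273175061353, 'dist_coeffs': [-0.034644666149437585, 0.0, 0.0, 0.0, 0.0], 'R': [[-0.5342638783665548, 0.845317614731458, -0.0004883620023044544], [0.6146492084158015, 0.3880783863378368, -0.6867324927883123], [-0.5803175500246014, -0.36719653631555255, -0.7269100665497111]], 't': [312.07637170103175, -282.7679929736007, 1359.5103799857463]}
side {'fov_y': 43.23260953748161, 'cx': 315.72317449684334, 'cy': 193.39364207401198, 'dist_coeffs': [-0.003545864953898678, 0.0, 0.0, 0.0, 0.0], 'R': [[-0.9962951851682655, -0.08395044252520835, -0.01866084698917552], [-0.0463407306823736, 0.7068531334704551, -0.70584076418327], [0.07244612267302813, -0.7023609975666507, -0.7081246983454426]], 't': [598.8817406313267, 104.01988281504418, 1534.663552244872]}
{'time_s': 0.1, 'joints': array([ 1.17579726e+00,  2.17714615e-01,  1.61479311e+00,  7.86088994e-07,
        1.31129991e+00, -1.12189788e-01]), 'joint_velocities': array([ 0.00063792,  0.00014327, -0.0030652 ,  0.00074913, -0.0008456 ,
        0.001247  ]), 'joint_efforts'
[... 248 characters left out ...]
]), 'wrist_force': array([-0.24680437, -0.87578753,  0.22866459]), 'wrist_torque': array([0.02985101, 0.02189202, 0.05802724]), 'gripper_force': 0.0, 'grip_width': 85.62730606423865}
{'fov_y': 71.98296410162385, 'cx': 317.96812351505, 'cy': 200.16622686577668, 'dist_coeffs': array([-0.04448935,  0.        ,  0.        ,  0.        ,  0.        ]), 'mount': array([[-2.76516417e-04, -9.63061295e-01, -2.69282128e-01,
         6.78994199e+01],
       [ 9.99999700e-01, -4.60998879e-04,  6.21852794e-04,
         5.98541093e-01],
       [-7.23021117e-04, -2.69281876e-01,  9.63061134e-01,
        -1.42621539e+02],
       [ 0.00000000e+00,  0.00000000e+00,  0.00000000e+00,
         1.00000000e+00]])}
```

View pics/scene0.png

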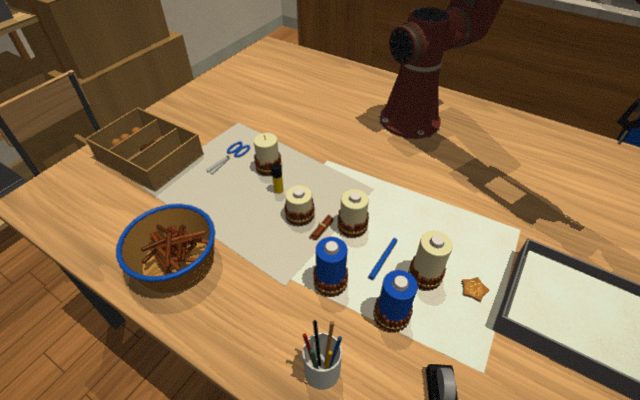

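View pics/side0.png

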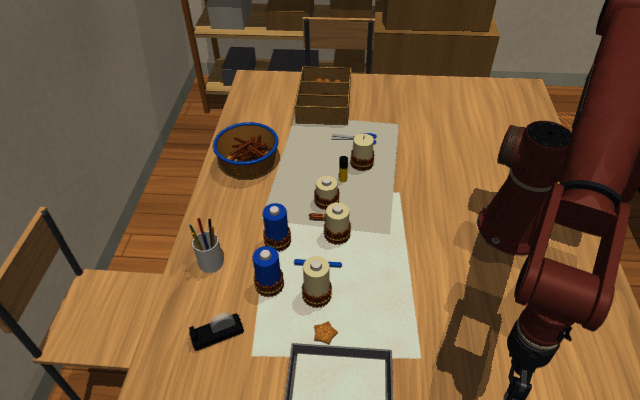

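The scene view shows the wax candle at (266,150) with a wick. Three ivory LED candles follow: one at (299,200), one at (353,208) and one at (433,255). The blue look-alikes are at (331,262) and (397,298).

Candidates by description:
- **Short:** ivory candle at (299,190).
- **Middle:** ivory candle at (353,195).
- **Tall:** ivory candle at (436,239). The blue ones are excluded.

Next I'll measure the buttons and check with one crop.

```bash
cat > h.py <<'E'
import numpy as np, cv2
from cell import imaging
def K(p):
    f=200/np.tan(np.radians(p["fov_y"])/2); return np.array([[f,0,p["cx"]],[0,f,p["cy"]],[0,0,1]])
def ray(n,uv):
    p=imaging.camera_params(n); R=np.array(p["R"]);t=np.array(p["t"])
    q=cv2.undistortPoints(np.array([[uv]],float),K(p),np.array(p["dist_coeffs"]))[0,0]
    return -R.T@t, R.T@np.array([q[0],q[1],1.])
def on(n,uv,z):
    c,d=ray(n,uv); return c+d*(z-c[2])/d[2]
def tri(a,b):
    A=np.zeros((3,3));v=np.zeros(3)
    for n,uv in(("scene",a),("side",b)):
        c,d=ray(n,uv);d/=np.linalg.norm(d);P=np.eye(3)-np.outer(d,d);A+=P;v+=P@c
    return np.linalg.solve(A,v)
def button(img,seed,r=13):
    x,y=seed; c=img[y-r:y+r,x-r:x+r].astype(int)
    m=((c.min(2)>150)&(c.max(2)-c.min(2)<28)).astype(np.uint8)
    n,l,s,ce=cv2.connectedComponentsWithStats(m)
    return [(ce[i]+[x-r,y-r],s[i][4],s[i][:4].tolist()) for i in range(1,n) if s[i][4]>15]
E
python3 - <<'E'
from h import *
a=cv2.imread("pics/scene0.png");b=cv2.imread("pics/side0.png")
S={"short":((298,192),(326,183),95),"mid":((354,196),(338,209),120),"tall":((436,240),(316,263),145)}
for k,(p,q,z) in S.items():
    print(k,button(a,p),button(b,q)); print(a[p[1]-6:p[1]+8:2,p[0]].tolist(), "ivory",a[p[1]+3,p[0]-11].tolist())
    print(tri(p,q).round(),on("scene",p,z).round(),on("side",q,z).round())
def cr(i,s,r=20): return cv2.resize(i[s[1]-r:s[1]+r,s[0]-r:s[0]+r],(260,260),interpolation=cv2.INTER_NEAREST)
cv2.imwrite("pics/crop.png",np.vstack([np.hstack([cr(a,v[0]) for v in S.values()]),np.hstack([cr(b,v[1]) for v in S.values()])]))
E
```

```text
short [] []
[[160, 220, 229], [180, 214, 226], [190, 212, 224], [193, 215, 227], [176, 198, 213], [87, 95, 103], [131, 172, 185]] ivory [158, 217, 228]
[572. -72.  88.] [574. -72.  95.] [573. -60.  95.]
mid [] [(array([337.45454545, 208.22727273]), np.int32(22), [9, 10, 8, 5])]
[[159, 217, 228], [178, 214, 225], [191, 213, 224], [191, 215, 225], [189, 210, 225], [87, 94, 103], [100, 119, 125]] ivory [160, 219, 229]
[529.  64. 114.] [533.  65. 120.] [529.  70. 120.]
tall [] [(array([315.72631579, 253.39473684]), np.int32(190), [0, 0, 26, 12]), (array([316.07407407, 264.33333333]), np.int32(27), [9, 11, 9, 7])]
[[161, 212, 226], [192, 211, 223], [192, 213, 225], [192, 214, 224], [193, 218, 228], [123, 139, 149], [68, 76, 82]] ivory [160, 217, 228]
[574. 283. 143.] [576. 284. 145.] [574. 284. 145.]
```

View pics/crop.png

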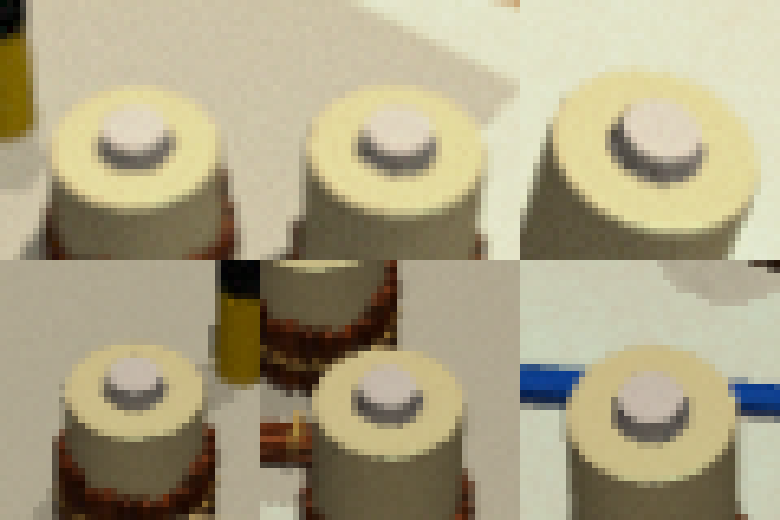

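The crop shows all three ivory candles with white buttons clearly visible. Heights fit short, middle and tall from left to right. Now the exact centroids of the button tops.

```bash
cat >> h.py <<'E'
def top(img,seed,r=9):
    x,y=seed; c=img[y-r:y+r,x-r:x+r].astype(float)
    m=((c[...,0]/c[...,2]>.79)&(c[...,2]>.8*c[...,2].max())).astype(np.uint8)
    n,l,s,ce=cv2.connectedComponentsWithStats(m,connectivity=4)
    i=min(range(1,n),key=lambda i:np.hypot(*(ce[i]-r))+(100 if s[i][4]<12 else 0))
    return ce[i]+[x-r,y-r],s[i].tolist()
E
python3 - <<'E'
from h import *
a=cv2.imread("pics/scene0.png");b=cv2.imread("pics/side0.png")
S={"short":((298,192),(326,182),95),"mid":((354,196),(338,208),120),"tall":((436,240),(316,263),145)}
for k,(p,q,z) in S.items():
    u,s1=top(a,p);v,s2=top(b,q)
    print(k,u.round(1),s1,v.round(1),s2,tri(u,v).round(1),on("scene",u,z).round(1),on("side",v,z).round(1))
E
```

```text
short [298.  191.1] [5, 5, 9, 7, 50] [326. 180.] [6, 5, 7, 5, 31] [573.4 -71.9  96.8] [571.6 -73.4  95. ] [573.6 -73.3  95. ]
mid [354.9 195.2] [5, 5, 10, 7, 55] [337.2 207.8] [4, 6, 9, 6, 37] [531.6  66.8 121.5] [529.9  65.9 120. ] [531.8  65.9 120. ]
tall [437.3 239.3] [5, 4, 12, 9, 84] [315.7 263.6] [4, 6, 10, 8, 59] [574.2 286.  146.1] [572.9 285.6 145. ] [574.5 285.7 145. ]
```

Emit:
carry_out(
  plan=[
    {"x":0.01,"y":-0.0165,"fingers":1},
    {"x":0.02,"y":-0.033,"fingers":1},
    {"x":0.02,"y":-0.033,"fingers":1},
    {"x":0.02,"y":-0.033,"fingers":1},
    {"x":0.02,"y":-0.033,"fingers":1},
    {"x":0.02,"y":-0.033,"fingers":1},
    {"x":0.02,"y":-0.033,"fingers":1},
    {"x":0.02,"y":-0.033,"fingers":1},
  ],
)

```text
$.plan[0]: bad value
```

Emit:
carry_out(
  plan=[
    {"x":0.02,"y":-0.033,"fingers":1},
    {"x":0.02,"y":-0.033,"fingers":1},
    {"x":0.02,"y":-0.033,"fingers":1},
    {"x":0.02,"y":-0.033,"fingers":1},
    {"x":0.02,"y":-0.033,"fingers":1},
    {"x":0.02,"y":-0.033,"fingers":1},
    {"x":0.02,"y":-0.033,"fingers":1},
    {"x":0.02,"y":-0.033,"fingers":1},
  ],
)

```text
$.plan[0]: bad value
```

Emit:
carry_out(
  plan=[
    {"x":0.02,"y":-0.033,"fingers":1},
    {"x":0.02,"y":-0.033,"fingers":1},
    {"x":0.02,"y":-0.033,"fingers":1},
    {"x":0.02,"y":-0.033,"fingers":1},
    {"x":0.01,"y":-0.0165,"fingers":1},
    {"fingers":1},
    {"fingers":1},
    {"fingers":1},
  ],
)

```text
$.plan[0]: bad value
```

Emit:
carry_out(
  plan=[
    {"ax":0,"ay":0,"az":0,"x":0.01,"y":-0.0165,"z":0,"fingers":1},
    {"ax":0,"ay":0,"az":0,"x":0.02,"y":-0.033,"z":0,"fingers":1},
    {"ax":0,"ay":0,"az":0,"x":0.02,"y":-0.033,"z":0,"fingers":1},
    {"ax":0,"ay":0,"az":0,"x":0.02,"y":-0.033,"z":0,"fingers":1},
    {"ax":0,"ay":0,"az":0,"x":0.02,"y":-0.033,"z":0,"fingers":1},
    {"ax":0,"ay":0,"az":0,"x":0.02,"y":-0.033,"z":0,"fingers":1},
    {"ax":0,"ay":0,"az":0,"x":0.02,"y":-0.033,"z":0,"fingers":1},
    {"ax":0,"ay":0,"az":0,"x":0.02,"y":-0.033,"z":0,"fingers":1},
  ],
)

```text
time_s: 0.77
ee_pos: [324.6, 350.8, 230.8]
tcp_rot: [-3.141, -0.0, 2.859]
wrist_force: [1.8, 0.2, -0.1]
grip_width: -0.2
gripper_force: 0.0
```

Emit:
carry_out(
  plan=[
    {"ax":0,"ay":0,"az":0,"x":0.02,"y":-0.034,"z":0,"fingers":1},
    {"ax":0,"ay":0,"az":0,"x":0.02,"y":-0.034,"z":0,"fingers":1},
    {"ax":0,"ay":0,"az":0,"x":0.02,"y":-0.034,"z":0,"fingers":1},
    {"ax":0,"ay":0,"az":0,"x":0.02,"y":-0.034,"z":0,"fingers":1},
    {"ax":0,"ay":0,"az":0,"x":0.02,"y":-0.034,"z":0,"fingers":1},
    {"ax":0,"ay":0,"az":0,"x":0.02,"y":-0.034,"z":0,"fingers":1},
    {"ax":0,"ay":0,"az":0,"x":0.02,"y":-0.034,"z":0,"fingers":1},
    {"ax":0,"ay":0,"az":0,"x":0.02,"y":-0.034,"z":0,"fingers":1},
  ],
)

```text
time_s: 1.43
ee_pos: [484.6, 78.8, 231.0]
tcp_rot: [3.142, -0.0, 2.858]
wrist_force: [-0.6, 0.8, 0.2]
grip_width: -0.3
gripper_force: 0.0
```

Emit:
carry_out(
  plan=[
    {"ax":0,"ay":0,"az":0,"x":0.02,"y":-0.034,"z":0,"fingers":1},
    {"ax":0,"ay":0,"az":0,"x":0.02,"y":-0.034,"z":0,"fingers":1},
    {"ax":0,"ay":0,"az":0,"x":0.02,"y":-0.034,"z":0,"fingers":1},
    {"ax":0,"ay":0,"az":0,"x":0.02,"y":-0.034,"z":0,"fingers":1},
    {"ax":0,"ay":0,"az":0,"x":0.008,"y":-0.018,"z":0,"fingers":1},
    {"ax":0,"ay":0,"az":0,"x":0,"y":0,"z":0,"fingers":1},
    {"ax":0,"ay":0,"az":0,"x":0,"y":0,"z":0,"fingers":1},
    {"ax":0,"ay":0,"az":0,"x":0,"y":0,"z":0,"fingers":1},
  ],
)

```text
time_s: 2.1
ee_pos: [571.6, -72.6, 230.6]
tcp_rot: [3.141, -0.002, 2.859]
wrist_force: [0.2, 0.1, 0.5]
grip_width: 0.2
gripper_force: 0.0
```

Emit:
carry_out(
  plan=[
    {"ax":0,"ay":0,"az":0,"x":0.001,"y":-0.001,"z":-0.02,"fingers":1},
    {"ax":0,"ay":0,"az":0,"x":0,"y":0,"z":-0.03,"fingers":1},
    {"ax":0,"ay":0,"az":0,"x":0,"y":0,"z":-0.03,"fingers":1},
    {"ax":0,"ay":0,"az":0,"x":0,"y":0,"z":-0.03,"fingers":1},
    {"ax":0,"ay":0,"az":0,"x":0,"y":0,"z":-0.014,"fingers":1},
    {"ax":0,"ay":0,"az":0,"x":0,"y":0,"z":0,"fingers":1},
    {"ax":0,"ay":0,"az":0,"x":0,"y":0,"z":0,"fingers":1},
    {"ax":0,"ay":0,"az":0,"x":0,"y":0,"z":0,"fingers":1},
  ],
)

```text
time_s: 2.77
ee_pos: [574.3, -73.6, 108.9]
tcp_rot: [3.141, 0.002, 2.86]
wrist_force: [-0.1, 0.6, 0.7]
grip_width: 0.0
gripper_force: 0.0
```

```bash
python3 - <<'E'
from h import *
from cell import state
a=imaging.capture("scene");b=imaging.capture("side");print(state()["ee_pos"],state()["wrist_force"])
w=imaging.capture("wrist")
def cr(i,x,y,r): return cv2.resize(i[y-r:y+r,x-r:x+r],(380,380),interpolation=cv2.INTER_NEAREST)
cv2.imwrite("pics/a1.png",np.hstack([cr(a,298,185,35),cr(b,326,175,35)]))
E
```

```text
[575.04076782 -74.21146152 109.70773023] [-0.12395374  0.52036518 -0.14125029]
```

View pics/a1.png

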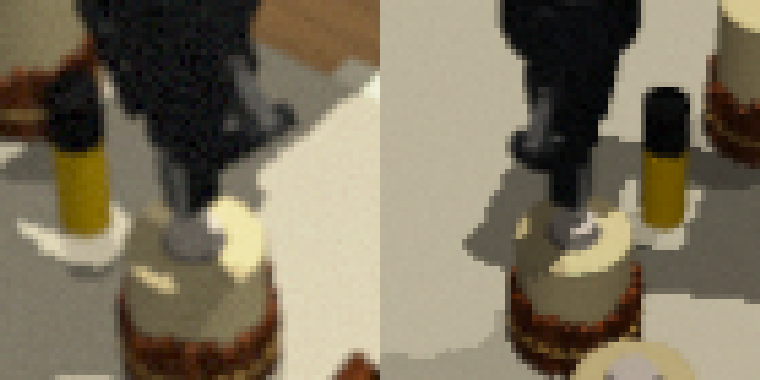

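The fingertips are centred over the short button in both views. I'll press slowly and watch the force.

Emit:
carry_out(
  plan=[
    {"ax":0,"ay":0,"az":0,"x":-0.001,"y":0,"z":-0.004,"fingers":1},
    {"ax":0,"ay":0,"az":0,"x":0,"y":0,"z":-0.004,"fingers":1},
    {"ax":0,"ay":0,"az":0,"x":0,"y":0,"z":-0.002,"fingers":1},
    {"ax":0,"ay":0,"az":0,"x":0,"y":0,"z":-0.002,"fingers":1},
    {"ax":0,"ay":0,"az":0,"x":0,"y":0,"z":-0.002,"fingers":1},
    {"ax":0,"ay":0,"az":0,"x":0,"y":0,"z":-0.001,"fingers":1},
    {"ax":0,"ay":0,"az":0,"x":0,"y":0,"z":-0.001,"fingers":1},
    {"ax":0,"ay":0,"az":0,"x":0,"y":0,"z":0,"fingers":1},
  ],
)

```text
time_s: 3.58
ee_pos: [572.2, -74.3, 91.1]
tcp_rot: [-3.141, -0.0, 2.859]
wrist_force: [-1.2, -0.4, 1.0]
grip_width: -0.0
gripper_force: 0.5
```

Emit:
carry_out(
  plan=[
    {"ax":0,"ay":0,"az":0,"x":0,"y":0,"z":-0.001,"fingers":1},
    {"ax":0,"ay":0,"az":0,"x":0,"y":0,"z":-0.001,"fingers":1},
    {"ax":0,"ay":0,"az":0,"x":0,"y":0,"z":0,"fingers":1},
  ],
)

```text
time_s: 3.83
ee_pos: [572.3, -74.3, 89.1]
tcp_rot: [-3.142, -0.0, 2.859]
wrist_force: [-0.8, -0.1, 1.2]
grip_width: -0.0
gripper_force: 0.7
```

Emit:
carry_out(
  plan=[
    {"ax":0,"ay":0,"az":0,"x":0,"y":0,"z":-0.001,"fingers":1},
    {"ax":0,"ay":0,"az":0,"x":0,"y":0,"z":-0.001,"fingers":1},
  ],
)

```text
time_s: 4.0
ee_pos: [572.4, -74.3, 87.3]
tcp_rot: [-3.142, -0.0, 2.859]
wrist_force: [-1.0, 0.8, 2.1]
grip_width: -0.2
gripper_force: 1.5
```

Emit:
carry_out(
  plan=[
    {"ax":0,"ay":0,"az":0,"x":0,"y":0,"z":-0.0005,"fingers":1},
    {"ax":0,"ay":0,"az":0,"x":0,"y":0,"z":0,"fingers":1},
  ],
)

```text
time_s: 4.17
ee_pos: [572.4, -74.3, 87.1]
tcp_rot: [-3.142, -0.0, 2.859]
wrist_force: [-2.1, -0.0, 4.3]
grip_width: 0.0
gripper_force: 2.3
```

Emit:
carry_out(
  plan=[
    {"ax":0,"ay":0,"az":0,"x":0,"y":0,"z":-0.0005,"fingers":1},
    {"ax":0,"ay":0,"az":0,"x":0,"y":0,"z":0,"fingers":1},
  ],
)

```text
time_s: 4.33
ee_pos: [572.5, -74.3, 87.1]
tcp_rot: [-3.141, -0.0, 2.859]
wrist_force: [-3.1, 1.0, 7.5]
grip_width: 0.1
gripper_force: 3.5
```

Emit:
carry_out(
  plan=[
    {"ax":0,"ay":0,"az":0,"x":0,"y":0,"z":-0.0005,"fingers":1},
    {"ax":0,"ay":0,"az":0,"x":0,"y":0,"z":0,"fingers":1},
  ],
)

```text
time_s: 4.5
ee_pos: [572.5, -74.4, 87.1]
tcp_rot: [-3.141, -0.0, 2.859]
wrist_force: [-5.0, -0.4, 9.1]
grip_width: 0.1
gripper_force: 4.6
```

The tip has stopped at 87.1 mm and force is rising, so the hard stop is reached. Now rise and move to the tall candle.

Emit:
carry_out(
  plan=[
    {"ax":0,"ay":0,"az":0,"x":0,"y":0,"z":0.002,"fingers":1},
    {"ax":0,"ay":0,"az":0,"x":0,"y":0,"z":0.006,"fingers":1},
    {"ax":0,"ay":0,"az":0,"x":0,"y":0,"z":0.02,"fingers":1},
    {"ax":0,"ay":0,"az":0,"x":0,"y":0,"z":0.03,"fingers":1},
    {"ax":0,"ay":0,"az":0,"x":0,"y":0,"z":0.03,"fingers":1},
    {"ax":0,"ay":0,"az":0,"x":0,"y":0,"z":0.03,"fingers":1},
    {"ax":0,"ay":0,"az":0,"x":0,"y":0.02,"z":0,"fingers":1},
    {"ax":0,"ay":0,"az":0,"x":0,"y":0.034,"z":0,"fingers":1},
  ],
)

```text
time_s: 5.17
ee_pos: [575.4, -22.7, 207.6]
tcp_rot: [-3.141, 0.009, 2.854]
wrist_force: [-0.1, 0.7, -1.1]
grip_width: -0.3
gripper_force: 0.0
```

Emit:
carry_out(
  plan=[
    {"ax":0,"ay":0,"az":0,"x":0,"y":0.034,"z":0,"fingers":1},
    {"ax":0,"ay":0,"az":0,"x":0,"y":0.034,"z":0,"fingers":1},
    {"ax":0,"ay":0,"az":0,"x":0,"y":0.034,"z":0,"fingers":1},
    {"ax":0,"ay":0,"az":0,"x":0,"y":0.034,"z":0,"fingers":1},
    {"ax":0,"ay":0,"az":0,"x":0,"y":0.034,"z":0,"fingers":1},
    {"ax":0,"ay":0,"az":0,"x":0,"y":0.034,"z":0,"fingers":1},
    {"ax":0,"ay":0,"az":0,"x":0,"y":0.034,"z":0,"fingers":1},
    {"ax":0,"ay":0,"az":0,"x":0,"y":0.034,"z":0,"fingers":1},
  ],
)

```text
time_s: 5.83
ee_pos: [572.4, 253.5, 203.7]
tcp_rot: [3.141, 0.001, 2.859]
wrist_force: [0.2, -0.3, 0.4]
grip_width: 0.1
gripper_force: 0.0
```

Emit:
carry_out(
  plan=[
    {"ax":0,"ay":0,"az":0,"x":0.001,"y":0.034,"z":0,"fingers":1},
    {"ax":0,"ay":0,"az":0,"x":0,"y":0,"z":0,"fingers":1},
    {"ax":0,"ay":0,"az":0,"x":0,"y":0,"z":0,"fingers":1},
    {"ax":0,"ay":0,"az":0,"x":0,"y":0,"z":0,"fingers":1},
  ],
)

```text
time_s: 6.17
ee_pos: [573.3, 285.4, 203.4]
tcp_rot: [-3.141, 0.0, 2.859]
wrist_force: [-0.4, -0.4, -0.6]
grip_width: 0.2
gripper_force: 0.0
```

```bash
python3 - <<'E'
from h import *
from cell import state
a=imaging.capture("scene");b=imaging.capture("side");s=state();print(s["ee_pos"],s["wrist_force"])
def cr(i,x,y,r): return cv2.resize(i[y-r:y+r,x-r:x+r],(380,380),interpolation=cv2.INTER_NEAREST)
cv2.imwrite("pics/a2.png",np.vstack([np.hstack([cr(a,298,195,25),cr(b,326,185,25)]),np.hstack([cr(a,437,235,40),cr(b,316,258,40)])])[::1])
u,s1=top(a,(298,194));v,s2=top(b,(326,183));print(u,s1,v,s2,tri(u,v).round(1),on("scene",u,87).round(1),on("side",v,87).round(1))
E
python3 -c "
import cv2;i=cv2.imread('pics/a2.png');cv2.imwrite('pics/a2.png',cv2.resize(i,(600,600)))"
```

```text
[573.48684807 284.40180464 203.50822573] [-1.42804000e-04 -1.18581405e-01 -1.50157882e-01]Traceback (most recent call last):
  File "<stdin>", line 6, in <module>
  File "h.py", line 25, in top
    i=min(range(1,n),key=lambda i:np.hypot(*(ce[i]-r))+(100 if s[i][4]<12 else 0))
ValueError: min() iterable argument is empty
```

View pics/a2.png

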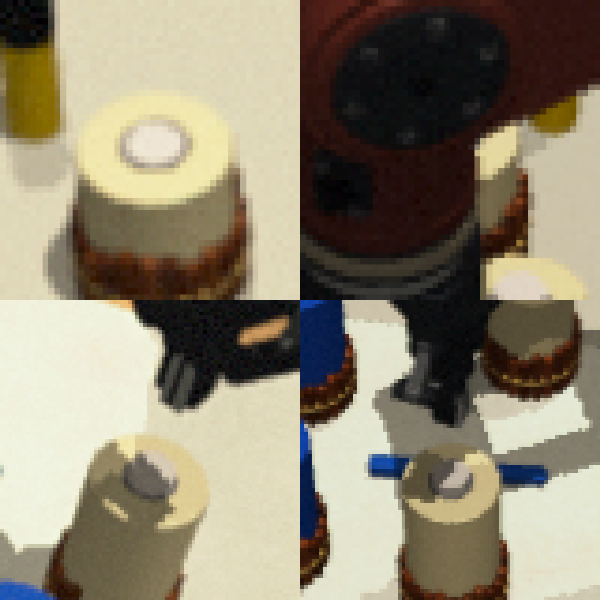

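The short candle's button at about (299,194) is flush and bright. The fingers now stand above the tall button. Descend and press.

Emit:
carry_out(
  plan=[
    {"ax":0,"ay":0,"az":0,"x":0,"y":0.001,"z":-0.015,"fingers":1},
    {"ax":0,"ay":0,"az":0,"x":0,"y":0,"z":-0.02,"fingers":1},
    {"ax":0,"ay":0,"az":0,"x":0,"y":0,"z":-0.01,"fingers":1},
    {"ax":0,"ay":0,"az":0,"x":0,"y":0,"z":-0.005,"fingers":1},
    {"ax":0,"ay":0,"az":0,"x":0,"y":0,"z":0,"fingers":1},
    {"ax":0,"ay":0,"az":0,"x":0,"y":0,"z":0,"fingers":1},
    {"ax":0,"ay":0,"az":0,"x":0,"y":0,"z":0,"fingers":1},
  ],
)

```text
time_s: 6.85
ee_pos: [574.3, 286.7, 155.0]
tcp_rot: [3.14, 0.002, 2.858]
wrist_force: [0.4, 0.7, 0.5]
grip_width: 0.1
gripper_force: 0.0
```

Emit:
carry_out(
  plan=[
    {"ax":0,"ay":0,"az":0,"x":0,"y":0,"z":-0.004,"fingers":1},
    {"ax":0,"ay":0,"az":0,"x":0,"y":0,"z":-0.002,"fingers":1},
    {"ax":0,"ay":0,"az":0,"x":0,"y":0,"z":-0.002,"fingers":1},
    {"ax":0,"ay":0,"az":0,"x":0,"y":0,"z":-0.002,"fingers":1},
    {"ax":0,"ay":0,"az":0,"x":0,"y":0,"z":-0.001,"fingers":1},
    {"ax":0,"ay":0,"az":0,"x":0,"y":0,"z":-0.001,"fingers":1},
    {"ax":0,"ay":0,"az":0,"x":0,"y":0,"z":0,"fingers":1},
  ],
)

```text
time_s: 7.43
ee_pos: [573.5, 286.8, 142.1]
tcp_rot: [3.141, 0.0, 2.859]
wrist_force: [0.4, -0.3, 2.1]
grip_width: 0.1
gripper_force: 1.2
```

Emit:
carry_out(
  plan=[
    {"ax":0,"ay":0,"az":0,"x":0,"y":0,"z":-0.001,"fingers":1},
    {"ax":0,"ay":0,"az":0,"x":0,"y":0,"z":-0.001,"fingers":1},
    {"ax":0,"ay":0,"az":0,"x":0,"y":0,"z":-0.001,"fingers":1},
    {"ax":0,"ay":0,"az":0,"x":0,"y":0,"z":-0.001,"fingers":1},
    {"ax":0,"ay":0,"az":0,"x":0,"y":0,"z":0,"fingers":1},
  ],
)

```text
time_s: 7.85
ee_pos: [573.5, 286.8, 137.6]
tcp_rot: [3.141, 0.0, 2.859]
wrist_force: [-0.5, 0.8, 1.7]
grip_width: -0.1
gripper_force: 1.0
```

Emit:
carry_out(
  plan=[
    {"ax":0,"ay":0,"az":0,"x":0,"y":0,"z":-0.001,"fingers":1},
    {"ax":0,"ay":0,"az":0,"x":0,"y":0,"z":-0.0005,"fingers":1},
    {"ax":0,"ay":0,"az":0,"x":0,"y":0,"z":0,"fingers":1},
  ],
)

```text
time_s: 8.1
ee_pos: [573.5, 286.8, 137.1]
tcp_rot: [3.141, 0.0, 2.859]
wrist_force: [-0.7, -0.9, 5.4]
grip_width: -0.0
gripper_force: 2.7
```

Emit:
carry_out(
  plan=[
    {"ax":0,"ay":0,"az":0,"x":0,"y":0,"z":-0.001,"fingers":1},
    {"ax":0,"ay":0,"az":0,"x":0,"y":0,"z":0,"fingers":1},
  ],
)

```text
time_s: 8.27
ee_pos: [573.8, 286.9, 137.1]
tcp_rot: [3.141, 0.001, 2.859]
wrist_force: [-3.2, 0.1, 9.0]
grip_width: -0.2
gripper_force: 4.3
```

Emit:
carry_out(
  plan=[
    {"ax":0,"ay":0,"az":0,"x":0,"y":0,"z":0.002,"fingers":1},
    {"ax":0,"ay":0,"az":0,"x":0,"y":0,"z":0.006,"fingers":1},
    {"ax":0,"ay":0,"az":0,"x":0,"y":0,"z":0.02,"fingers":1},
    {"ax":0,"ay":0,"az":0,"x":0,"y":0,"z":0.03,"fingers":1},
    {"ax":0,"ay":0,"az":0,"x":0,"y":0,"z":0.03,"fingers":1},
    {"ax":0,"ay":0,"az":0,"x":-0.03,"y":0.02,"z":0.01,"fingers":1},
    {"ax":0,"ay":0,"az":0,"x":-0.03,"y":0.02,"z":0,"fingers":1},
    {"ax":0,"ay":0,"az":0,"x":-0.03,"y":0.02,"z":0,"fingers":1},
  ],
)

```text
time_s: 8.93
ee_pos: [483.5, 347.2, 234.7]
tcp_rot: [3.139, 0.002, 2.857]
wrist_force: [-0.3, 1.1, 0.3]
grip_width: -0.3
gripper_force: 0.0
```

Emit:
carry_out(
  plan=[
    {"ax":0,"ay":0,"az":0,"x":-0.03,"y":0.02,"z":0,"fingers":1},
    {"ax":0,"ay":0,"az":0,"x":-0.03,"y":0.02,"z":0,"fingers":1},
    {"ax":0,"ay":0,"az":0,"x":-0.03,"y":0.02,"z":0,"fingers":1},
    {"ax":0,"ay":0,"az":0,"x":-0.03,"y":0.02,"z":0,"fingers":1},
    {"ax":0,"ay":0,"az":0,"x":-0.03,"y":0.02,"z":0,"fingers":1},
    {"ax":0,"ay":0,"az":0,"x":0,"y":0,"z":0,"fingers":1},
    {"ax":0,"ay":0,"az":0,"x":0,"y":0,"z":0,"fingers":1},
  ],
)

```text
time_s: 9.52
ee_pos: [331.7, 447.3, 232.8]
tcp_rot: [-3.141, 0.0, 2.863]
wrist_force: [0.9, -0.2, -0.8]
grip_width: -0.2
gripper_force: 0.0
```

```bash
python3 - <<'E'
from h import *
from cell import state
a=imaging.capture("scene");b=imaging.capture("side");s=state();print(s["ee_pos"],s["wrist_force"])
cv2.imwrite("pics/a3.png",np.hstack([cv2.resize(a[120:320,230:500],None,fx=1.45,fy=1.45),cv2.resize(b[120:320,230:500],None,fx=1.45,fy=1.45)]))
E
```

```text
[333.663496   446.34993784 232.95521349] [0.15543656 0.12590395 0.05649032]
```

View pics/a3.png

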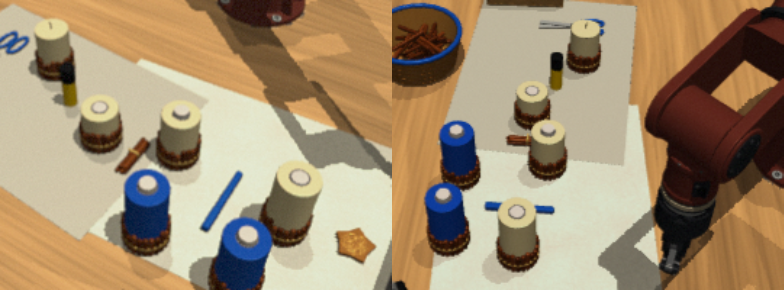

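The short button (crop 100,107) and tall button (crop 300,178) are both pressed in. The middle one is still proud, nothing has moved, and the arm is clear.

```bash
python3 -c "
from cell import finish_job
print(finish_job())"
```

```text
the job is handed in; nothing more can be done
None
```

I pressed the short candle's switch to its stop, then the tall one's, and withdrew the arm. The final images show both in, the middle one still off and nothing visibly moved; the job is handed in and no verdict was returned.

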